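Put the four rechargeable devices on their chargers

ROBOT

A 6-joint arm with a two-finger parallel gripper is mounted at the origin on the work surface. World frame = base frame: x ahead of the robot, y to its left, z up, the work surface at z = 0. Lengths are in m, angles in rad, forces in N, time in s.
With the tool pointing down it reaches from about 0.4 to 0.825 m from the base axis. Payload 7 kg.
Tool frame: the origin (TCP) lies midway between the tips of the shut fingers; the grasp point (between the pads) lies 19 mm behind it; z points along the fingers, y is the line along which they close (so a half turn about z gives the same grasp; the last joint's range is limited). The gripper opens to 88 mm and grips with 3 to 60 N. Pads are 19 mm wide; open, the fingers measure 130 mm over their backs; the gripper's body (78 mm by 193 mm) begins 47 mm behind the grasp point.
Start: joints at [-1.002, 0.359, 0.012, 0, -1.224, -0.288], TCP at [0.187, -0.649, 0.227] pointing down, gripper open.
Joint ranges: [-3.07, 3.07], [-1.43, 2.12], [-1.02, 1.25], [-3.03, 1.67], [-3.05, -0], [-3.03, 3.03]. Speed limits (rad/s): [2.39, 2.39, 3.01, 3.14, 3.14, 3.14].

INTERFACE

Orientations are given as [roll, pitch, yaw] about the fixed x, y, z axes, in that order (R = Rz(yaw) Ry(pitch) Rx(roll)).
In Python, from station import arm gives the robot as it stands.
- The arm moves only by the tool servo_tool, never from a script. Its argument "deltas" is a list of rows, each a list of 7 numbers: the closure, from -1 (fully open) to 1 (shut), then the shift along the tool's x, y, z in mm, then the turn, a rotation vector about the tool's x, y, z in degrees. In form: [[gripper, x, y, z, ax, ay, az], ...]. A call has 1 to 20 rows; each row shifts and turns the commanded pose from where the row before left it, along the tool's axes as they then stand; what a row does not reach is not made up. A row lasts 1/12 s, in which the tool goes at most 41.7 mm and 7.16 degrees, less where a joint would pass 70% of its speed; a pose out of reach is approached as far as the arm can. A call is refused whole if a number of a shift passes 41.7 or a number of a turn 7.16, either way. A call with a gripper value outside its range is refused whole. The fingers move at their own pace and stop on an object; "squeeze" is the grip in N (left out, the last holds). Time passes only in rows, so rows that do not move let the fingers close. It gives the time, the measured TCP pose, the force, the opening and the grip force at its end, in the units of the state.
- arm.get_state(): the state, without advancing time (a new reading comes with each control period).
- arm.grab_frame(name): name is "scene" or "top"; returns a dict with "color" (420x560x3 uint8, red, green, blue), "K" (3x3 intrinsics, pixels), "distortion" ([k1, k2, p1, p2, k3] as OpenCV has them; the pictures are not rectified), "position" and "orientation" of the camera in the world. Camera axes: x right, y down, z forward; pixel columns grow to the right and rows downward; lengths in m; the calibration is good to about 2 mm. A picture is of the moment at which its call begins. There is no depth.
- arm.job_done(): hands the job in; it is judged then, once.
Trained networks look in a picture, given as the dict that the camera call returned (one of the last four; its "shot" number tells which), for a name from the list of things; names that differ only in an ending like _2 or _b are one class to them, and where a whole thing is asked for, a point or a joint stands for the part that bears it (a point fixed in the world has none). Each returns a list of dicts, best first, with "conf" (0 to 1); they miss things now and then, are a little off and sometimes report something else, mostly with a low value. They report only what shows in the picture. A call takes as long as a camera call. They do not tell look-alikes from the thing itself.
- arm.recognise(query, picture): "at" ([x, y, z] in m, in the coordinates of the camera as it stood for that picture, good to about 4 mm: the middle of the surface that is visible of it).
The state is a dict: "t": time; "q": joint angles; "qd": joint speeds; "joint_efforts": joint torques, N m; "eef_pos": TCP position; "ee_rot": TCP orientation; "force": force on the tool from outside, world axes, zero at the start; "moment": the same for the moment, N m; "width": finger opening in m; "gripper_force": force on a finger pad.
Only numpy, scipy, OpenCV 4.12 (cv2) and the standard library are available. Lean on these libraries where they do the work, as an engineer would, in place of code of your own. Each camera call takes 0.05 s, during which the arm holds its last target. There are 200 camera calls.

TASK

Put each of the four rechargeable devices flat, upright and centred on its own charger: the white earbud case (left lying on the mouse's pad) on the square blue pad, the mouse on the green-bordered oblong pad with its length along the pad's, the telephone handset flat in the long grey cradle between its end lips, and the orange speaker on the round dock. Let go of everything, and leave the mug and the pen cup standing where they are.

Things in the scene. Friction and masses are not known exactly. Their poses are not given: they have to be found in the camera images.
- case: white earbud case, a small rounded white box 46 (x) by 62 (y) by 26 high mm, with a grey seam and a tiny blue light dot on top. Loose, about 60 g. At the start it lies flat on the mouse's charging pad, in its way. Origin: centre of its underside; y along its longer side, z up.
- mouse: dark grey computer mouse with a green wheel, 58 wide (x) by 98 long (y), 35 high mm; its sides are upright between about 9 and 15 mm above its underside and are narrower (50 mm) above 24 mm. Loose, about 100 g, standing on the desk. Origin: centre of its underside; y along its length towards the wheel, z up.
- handset: black cordless telephone handset lying on its back, 48 wide (x) by 150 long (y) by 24 high mm, with a pale blue screen and light keys on top. Loose, about 140 g. Origin: centre of its underside; y along its length towards the screen, z up.
- speaker: orange round portable speaker with a light grey grille on top, an upright cylinder 62 mm in diameter and 48 mm high. Loose, about 200 g. Origin: centre of its underside; z up.
- case_pad: square blue charging pad with a white middle, for the earbud case: 80 by 80 mm, flat top 10 mm above the desk. Fixed. Origin: centre of its underside (on the desk); x and y along its sides.
- mouse_pad: oblong charging pad with a green border and a light grey middle, for the mouse: 90 (x) by 130 (y) mm, flat top 8 mm above the desk. Fixed. Origin: centre of its underside (on the desk); y along its longer side.
- speaker_dock: round black charging dock with an orange ring, for the speaker: 96 mm in diameter, flat top 10 mm above the desk. Fixed. Origin: centre of its underside (on the desk).
- cradle: long light grey charging cradle for the handset, with a dark strip along its bed: 66 wide (x) by 178 long (y) mm. Its flat bed is 10 mm above the desk, 168 mm long between two end lips, each 5 mm thick, that rise 20 mm above the desk; its long sides are open. Fixed. Origin: centre of its underside (on the desk); y along its length.
- mug: blue mug, 82 mm in diameter and 92 mm high, standing at one side of the desk, to be left alone. Loose. Origin: centre of its underside.
- pen_cup: dark pen cup, 76 mm in diameter and 95 mm high, with four coloured pens that reach up to 155 mm, standing at the other side of the desk, to be left alone. Loose. Origin: centre of its underside.
Things that resemble listed ones, but are neither listed nor needed, are in the scene too. What is shaped like the handset but purple is not meant. What is shaped like the case but red is not meant.

How it is judged:
By the outcome, as a careful person would: the job done as asked, in the order asked, and still so for the second after the job is handed in, with the robot touching nothing.
It also fails if it takes over 112 s, if anything falls off the work surface, if the arm or the gripper's body presses on something with over 40 N, if the wrist force passes 120 N, or if a joint passes its speed limit or range.

## Working session

There is one attempt and no reset: what is moved stays moved. The work goes in short steps, Python scripts to look and compute and a tool call to move; the robot and the scene stay as the last step left them, time stands still between calls to the robot, and variables do not carry over. Pictures are saved under pics/ and viewed, at most 14 in all, crops included, and the job is handed in when it is done.

Besides the shell and the picture viewer there is one more tool, called after ">>>" in YAML: its name, and indented under it one key for each argument. servo_tool: Moves the arm, as the interface text tells. Its arguments: {"type":"object","properties":{"deltas":{"type":"array","items":{"type":"array","items":{"type":"number"}}},"squeeze":{"type":"number"}},"required":["deltas"]}

```bash
ls; mkdir -p pics
python3 - <<'E'
from station import arm
import cv2,pickle
s=arm.get_state();print(s)
for n in("scene","top"):
    f=arm.grab_frame(n);pickle.dump(f,open(n+'.pkl','wb'))
    cv2.imwrite(f'pics/{n}0.png',f['color'][:,:,::-1]);print(n,f['K'],f['distortion'],f['position'],f['orientation'])
E
```

```text
pics
{'t': 0.0, 'q': array([-1.00188754e+00,  3.59386835e-01,  1.10563644e-02, -3.80902193e-04,
       -1.22410982e+00, -2.88117148e-01]), 'qd': array([ 1.72932286e-03,  1.06979872e-03, -2.89688449e-04,  3.97034856e-04,
        9.84774888e-04, -2.28337514e-06]), 'joint_efforts': array([ 1.62617314e-03, -5.82720315e+01,  2.93067920e+01,  6.99747339e+00,
        6.91502384e-03, -1.48123891e-04]), 'eef_pos': array([ 0.1869074 , -0.64808539,  0.2256161 ]), 'ee_rot': array([ 3.13991470e+00, -1.23865853e-04, -2.86093063e+00]), 'force': array([-1.03452559, -0.41625415, -0.6499488 ]), 'moment': array([-0.01952696,  0.07596815,  0.02214241]), 'gripper_force': 0.0, 'width': 0.08762366710730957}
scene [[379.42590218   0.         282.7975807 ]
 [  0.         379.42590218 210.01819111]
 [  0.           0.           1.        ]] [-0.07422695  0.          0.          0.          0.        ] [0.96707929 0.60807715 0.68262045] [-2.23562275  0.02246132  2.41312572]
top [[437.38632617   0.         281.01817581]
 [  0.         437.38632617 210.02653964]
 [  0.           0.           1.        ]] [-0.04172678  0.          0.          0.          0.        ] [0.37817486 0.00889621 1.15475419] [-3.06614384 -0.00633917 -1.57569172]
```

View pics/top0.png

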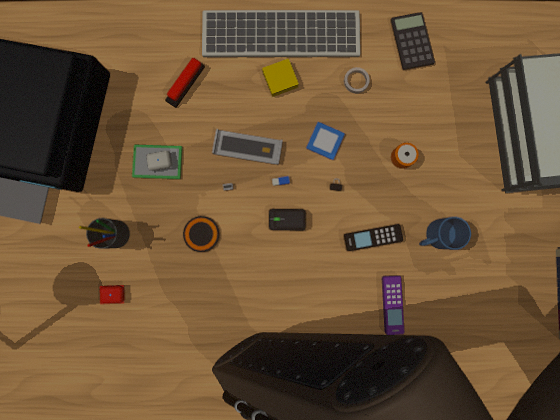

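View pics/scene0.png

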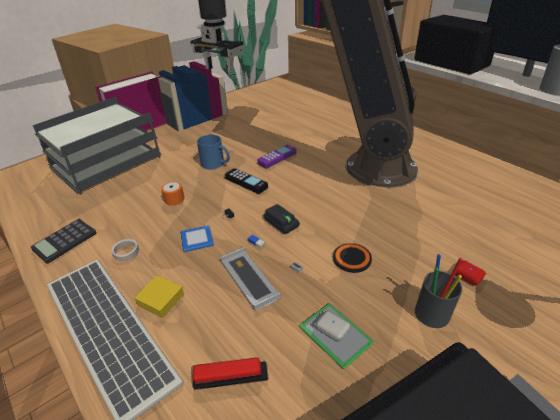

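The top picture shows these positions:

| Thing | Pixel |
|---|---|
| Case, on the green mouse pad | (159,160) |
| Cradle | (248,147) |
| Blue case pad | (326,141) |
| Speaker | (404,155) |
| Mouse | (287,219) |
| Speaker dock | (201,234) |
| Handset, black | (374,237) |
| Mug | (448,233) |
| Pen cup | (108,233) |

What could be confused, and what I chose:
- **Handset:** black at (374,237), not the purple one at (393,304). The calculator at (413,41) is not it either.
- **Case:** white at (159,160), not the red one at (112,294).
- **Speaker:** orange at (404,155), not the dock at (201,234) or the tape roll at (357,80).
- **Cradle:** grey at (248,147), not the stapler at (185,82).
- **Case pad:** blue with a white middle at (326,141), not the yellow note pad at (281,77).

In the scene picture the case is at (332,325), the mouse at (281,218), the handset at (246,180) and the speaker at (173,194).

```bash
cat > h.py <<'E'
import numpy as np,cv2,pickle
from scipy.spatial.transform import Rotation as R
from station import arm
def grab(n):
    return arm.grab_frame(n)
def cam(f):
    return R.from_euler('xyz',f['orientation']).as_matrix(),np.array(f['position'])
def proj(f,P):
    Rm,t=cam(f);P=np.atleast_2d(P).astype(float)
    r=cv2.Rodrigues(Rm.T)[0]
    return cv2.projectPoints(P,r,-Rm.T@t,f['K'],np.array(f['distortion']))[0][:,0]
def ray(f,px):
    u=cv2.undistortPoints(np.array(px,float).reshape(-1,1,2),f['K'],np.array(f['distortion']))[:,0]
    Rm,t=cam(f);return np.c_[u,np.ones(len(u))]@Rm.T,t
def plane(f,px,z):
    d,t=ray(f,px);return t+d*((z-t[2])/d[:,2])[:,None]
def tri(f1,p1,f2,p2):
    (d1,),t1=ray(f1,[p1]);(d2,),t2=ray(f2,[p2])
    s=np.linalg.lstsq(np.c_[d1,-d2],t2-t1,rcond=None)[0]
    a,b=t1+s[0]*d1,t2+s[1]*d2;return (a+b)/2,np.linalg.norm(a-b)
def rectify(f,z,x0,x1,y0,y1,s):
    # row grows as x falls, column grows as y falls; s mm per px
    xs=np.arange(x1,x0,-s/1e3);ys=np.arange(y1,y0,-s/1e3)
    Y,X=np.meshgrid(ys,xs);m=proj(f,np.c_[X.ravel(),Y.ravel(),0*X.ravel()+z]).astype(np.float32)
    return cv2.remap(f['color'],m[:,0].reshape(X.shape),m[:,1].reshape(X.shape),cv2.INTER_CUBIC)[:,:,::-1]
E
python3 - <<'E'
from h import *
T=pickle.load(open('top.pkl','rb'));S=pickle.load(open('scene.pkl','rb'))
t=grab('top');s=grab('scene')
for n in "case mouse handset speaker case_pad mouse_pad speaker_dock cradle mug pen_cup".split():
    for f,l in((t,'T'),(s,'S')):
        Rm,o=cam(f)
        for r in arm.recognise(n,f)[:3]:
            if r['conf']>.3: print(n,l,round(r['conf'],2),(Rm@np.array(r['at'])+o).round(4))
cv2.imwrite('pics/rect.png',rectify(t,0.01,.28,.66,-.36,.44,1.0))
E
```

```text
case T 0.92 [0.5962 0.3153 0.0329]
case T 0.9 [0.2477 0.4377 0.029 ]
case S 0.96 [0.2605 0.4519 0.0243]
case S 0.73 [0.5979 0.3281 0.0314]
mouse T 0.97 [ 0.4388 -0.0159  0.0322]
mouse S 0.82 [0.454  0.003  0.0272]
handset T 0.83 [ 0.3948 -0.2347  0.0227]
handset T 0.76 [ 0.2198 -0.2818  0.0228]
handset S 0.95 [ 0.2315 -0.2695  0.0186]
handset S 0.59 [ 0.4019 -0.2256  0.0224]
speaker T 0.72 [ 0.5973 -0.3126  0.0457]
speaker S 0.8 [ 0.6166 -0.3004  0.0408]
speaker S 0.69 [0.6364 0.1033 0.0122]
speaker S 0.39 [ 0.4065 -0.391   0.0613]
case_pad T 0.72 [ 0.6516 -0.1185  0.0084]
case_pad S 0.95 [ 0.6529 -0.107   0.0099]
mouse_pad T 0.79 [0.5938 0.3366 0.0098]
speaker_dock T 0.77 [0.4013 0.2087 0.0092]
speaker_dock S 0.93 [0.4082 0.2183 0.0109]
speaker_dock S 0.53 [ 0.4524 -0.003   0.0265]
cradle T 0.61 [0.6326 0.0931 0.0099]
cradle S 0.76 [0.6392 0.1011 0.0141]
mug T 0.83 [ 0.3997 -0.4341  0.0473]
mug S 0.84 [ 0.4073 -0.3946  0.0608]
pen_cup T 0.71 [0.4065 0.4422 0.0633]
pen_cup S 0.79 [0.4292 0.4465 0.0679]
```

View pics/rect.png

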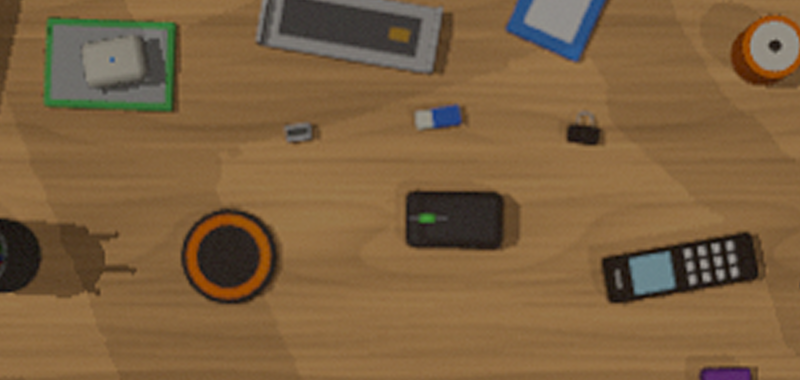

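The rectified view (1 mm/px, origin x=0.66, y=0.44) shows the white case with its blue dot at (112,60) on the green-bordered pad. The black handset has its screen towards the left at (650,272). The mouse's wheel is on the left at (427,218) and the dock is at (229,256). These confirm the choices. Next I fit silhouettes in both views.

```bash
cat > fit.py <<'E'
from h import *
from scipy.optimize import minimize
def box(w,l,z0,z1): return np.array([[a*w/2,b*l/2,z] for a in(-1,1) for b in(-1,1) for z in(z0,z1)])/1e3
def rbox(w,l,z0,z1,r):
    c=np.array([[np.cos(t),np.sin(t)] for t in np.linspace(0,2*np.pi,24,endpoint=False)])
    p=np.concatenate([c*r+[a*(w/2-r),b*(l/2-r)] for a in(-1,1) for b in(-1,1)])
    return np.concatenate([np.c_[p,0*p[:,0]+z] for z in(z0,z1)])/1e3
SH=dict(case=rbox(46,62,3,23,10),mouse=np.concatenate([rbox(58,98,9,15,8),rbox(50,92,15,33,8)]),
 handset=rbox(48,150,0,24,4),speaker=rbox(62,62,0,48,31),case_pad=rbox(80,80,0,10,2),mouse_pad=rbox(90,130,0,8,2),
 speaker_dock=rbox(96,96,0,10,48),cradle=np.concatenate([box(66,178,0,10),box(66,178,0,20)[[1,3,5,7]]]))
K=5
def place(n,p): 
    c,s=np.cos(p[2]),np.sin(p[2]);z=p[3] if len(p)>3 else 0
    return SH[n]@np.array([[c,s,0],[-s,c,0],[0,0,1]])+[p[0],p[1],z]
def hull(n,f,p): return cv2.convexHull(proj(f,place(n,p)).astype(np.float32))[:,0]
def fill(h,o,sh):
    m=np.zeros(sh,np.uint8);cv2.fillConvexPoly(m,np.round(((h-o+.5)*K-.5)*16).astype(np.int32),1,shift=4);return m
def seg(n,f,p):
    h=hull(n,f,p);o=np.floor(h.min(0))-10;e=np.ceil(h.max(0))+10
    o=np.maximum(o,0);e=np.minimum(e,[559,419]);o=o.astype(int);e=e.astype(int)
    im=cv2.resize(f['color'][o[1]:e[1],o[0]:e[0],::-1],None,fx=K,fy=K,interpolation=cv2.INTER_CUBIC)
    m=fill(h,o,im.shape[:2]);k=lambda r:np.ones((r,r),np.uint8)
    g=np.full(m.shape,0,np.uint8);g[cv2.dilate(m,k(8*K))>0]=2;g[m>0]=3;g[cv2.erode(m,k(6*K))>0]=1
    cv2.grabCut(im,g,None,np.zeros((1,65)),np.zeros((1,65)),6,cv2.GC_INIT_WITH_MASK)
    return o,im,((g==1)|(g==3)).astype(np.uint8)
def fit(n,fs,p,iters=3,zfree=False):
    p=list(p)
    st=np.array([.004,.004,.08]+([.004] if len(p)>3 else []))
    for it in range(iters):
        sg=[seg(n,f,p) for f in fs]
        def cost(q):
            c=0
            for f,(o,im,m) in zip(fs,sg):
                a=fill(hull(n,f,q),o,m.shape);c+=1-(a&m).sum()/(a|m).sum()
            return c
        sx=np.vstack([p]+[np.array(p)+st*np.eye(len(p))[i] for i in range(len(p))])
        r=minimize(cost,p,method='Nelder-Mead',options=dict(initial_simplex=sx,xatol=1e-5,fatol=1e-5,maxiter=250));p=list(r.x)
    vis=[]
    for f,(o,im,m) in zip(fs,sg):
        v=im.copy();cv2.polylines(v,[np.round((hull(n,f,p)-o+.5)*K).astype(int)],True,(255,0,255),1)
        c=cv2.findContours(m,0,2)[0];cv2.drawContours(v,c,-1,(255,255,0),1);vis.append(v)
    return np.array(p),r.fun,vis
def montage(vis,fn,w=195,hh=145):
    t=[cv2.resize(v,(w,hh)) for v in vis]
    while len(t)%4:t.append(np.zeros((hh,w,3),np.uint8))
    cv2.imwrite(fn,np.vstack([np.hstack(t[i:i+4]) for i in range(0,len(t),4)]))
E
python3 - <<'E'
from fit import *
T=pickle.load(open('top.pkl','rb'));S=pickle.load(open('scene.pkl','rb'))
G=dict(case=(.596,.322,0,.008),mouse=(.44,-.016,0,0),handset=(.395,-.236,.12,0),speaker=(.605,-.315,0,0),
 case_pad=(.652,-.117,-.4,0),mouse_pad=(.594,.33,0,0),speaker_dock=(.403,.21,0,0),cradle=(.636,.09,-.1,0))
vis=[];out={}
for n,g in G.items():
    a,c,v=fit(n,[T],g[:3] if n!='case' else g,2) if n!='case' else fit(n,[T],g,2)
    b,c2,v2=fit(n,[T,S],g,2);out[n]=b
    print(n,a.round(4),round(c,3),b.round(4),round(c2,3));vis+=v2
pickle.dump(out,open('est.pkl','wb'));montage(vis,'pics/fit.png')
E
```

```text
case [0.5787 0.2911 0.124  0.0887] 0.127 [0.5945 0.3174 0.1443 0.005 ] 0.254
mouse [ 0.4401 -0.0145 -0.0091] 0.026 [ 0.4406 -0.0146 -0.0199 -0.0052] 0.086
handset [ 0.3921 -0.2378  0.1677] 0.057 [ 3.922e-01 -2.398e-01  1.684e-01  2.000e-04] 0.176
speaker [ 0.6061 -0.3227  0.113 ] 0.039 [ 0.6066 -0.3236 -0.0461 -0.0027] 0.126
case_pad [ 0.6516 -0.1175 -0.4191] 0.03 [ 6.510e-01 -1.171e-01 -4.256e-01 -5.000e-04] 0.071
mouse_pad [ 0.5977  0.3335 -0.0443] 0.064 [ 0.5968  0.3323 -0.0403 -0.0014] 0.041
speaker_dock [ 0.4038  0.2113 -0.1114] 0.021 [ 0.4036  0.2116  0.0261 -0.0012] 0.057
cradle [ 0.6341  0.0909 -0.1715] 0.08 [ 0.635   0.0905 -0.1705 -0.0016] 0.147
```

View pics/fit.png

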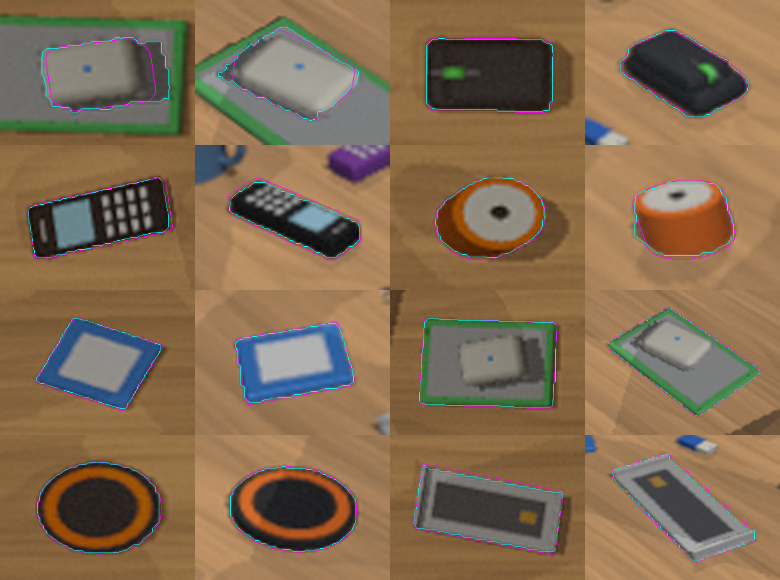

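The magenta model outlines match the segments for every thing except the case, whose shadow pulls the segment to the right (crop 1, around (160,75)). Measured heights agree with the text to within a few mm. I'll refine the case by brightness and plan the first move.

```bash
cat > plan.py <<'E'
from h import *
def go(x,y,z,yaw,quiet=False):
    s=arm.get_state();Rm=R.from_euler('xyz',s['ee_rot']);p=s['eef_pos']
    w=(yaw-s['ee_rot'][2]+np.pi)%(2*np.pi)-np.pi
    Rt=R.from_euler('xyz',[np.pi,0,yaw])
    d=Rt.inv().apply(np.array([x,y,z])-p)*1e3
    rv=np.degrees((Rm.inv()*Rt).as_rotvec())
    print('t',round(s['t'],2),'pos',p.round(4),'rpy',s['ee_rot'].round(4),'q6',s['q'][5].round(2))
    print(' turn',rv.round(2),' then shift in turned tool axes',d.round(1))
E
python3 - <<'E'
from fit import *
import plan
T=pickle.load(open('top.pkl','rb'));S=pickle.load(open('scene.pkl','rb'));E=pickle.load(open('est.pkl','rb'))
import fit
dots=[];vis=[];sgs=[]
for f in(T,S):
    o,im,m=seg('case',f,(.595,.32,.14,.008))
    hs=cv2.cvtColor(im,cv2.COLOR_BGR2HSV)
    h=fill(hull('case',f,(.595,.32,.14,.008)),o,m.shape)
    h2=cv2.dilate(h,np.ones((25,25)))
    v=hs[:,:,2].astype(np.uint8);
    th,_=cv2.threshold(v[h2>0].reshape(-1,1),0,255,cv2.THRESH_OTSU);print('otsu',th)
    b=((im[:,:,0].astype(int)-im[:,:,2]>15)&(h>0));ys,xs=np.nonzero(b);print('dot px n',b.sum())
    dots.append(((np.array([xs.mean(),ys.mean()])+.5)/K-.5+o))
    m=((v>th)&(h2>0)).astype(np.uint8)|b.astype(np.uint8)
    m=cv2.morphologyEx(m,cv2.MORPH_OPEN,np.ones((9,9)));sgs.append((o,im,m))
print('dot',tri(T,dots[0],S,dots[1]),plane(T,[dots[0]],.034))
it=iter(());
fit.seg=lambda n,f,p:sgs[0 if f is T else 1]
for fs in([T],[T,S]):
    p,c,v=fit.fit('case',fs,(.595,.318,.14) if len(fs)==1 else (.595,.318,.14,.008),1);print(p.round(4),c)
montage(v,'pics/case.png',390,290)
plan.go(.595,.318,.12,.14-np.pi/2)
E
```

```text
otsu 99.0
dot px n 107
otsu 139.0
dot px n 182
dot (array([0.59601773, 0.32218088, 0.03363848]), np.float64(0.0007416687397983272)) [[0.59619543 0.32180289 0.034     ]]
[0.6026 0.332  0.1583] 0.18299027369373444
[0.6002 0.3267 0.1524 0.0133] 0.567335529232332
t 1.2 pos [ 0.187  -0.6485  0.2266] rpy [-3.1416  0.     -2.8608] q6 -0.29
 turn [ -0.    -0.   -81.93]  then shift in turned tool axes [-900.2 -538.8  106.6]
```

View pics/case.png

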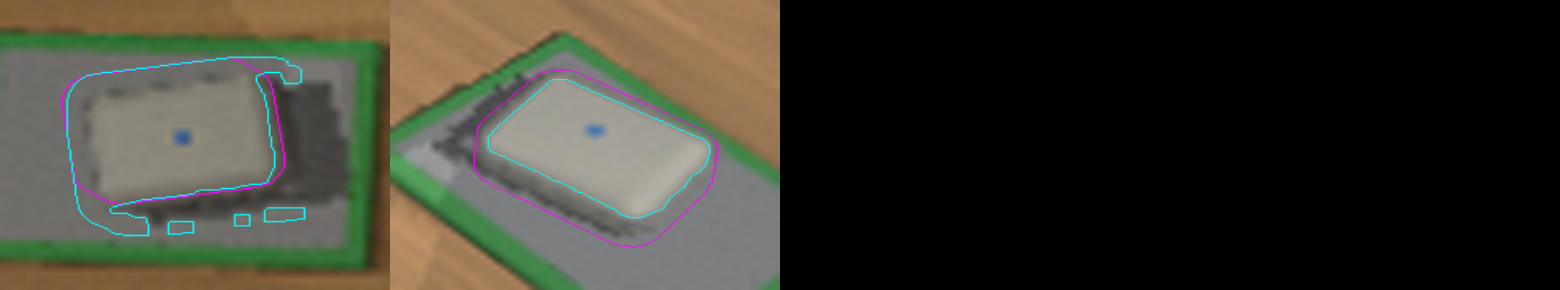

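In the crop the blue dot at (182,137) sits at the middle of the visible top, and it triangulates to (0.596, 0.322, 0.034). I take that as the case's centre, with yaw 0.14.

>>> servo_tool:
  deltas:
    - [-1,0,0,0,0,0,-6.83]
    - [-1,0,0,0,0,0,-6.83]
    - [-1,0,0,0,0,0,-6.83]
    - [-1,0,0,0,0,0,-6.83]
    - [-1,0,0,0,0,0,-6.83]
    - [-1,0,0,0,0,0,-6.83]
    - [-1,0,0,0,0,0,-6.83]
    - [-1,0,0,0,0,0,-6.83]
    - [-1,0,0,0,0,0,-6.83]
    - [-1,0,0,0,0,0,-6.83]
    - [-1,0,0,0,0,0,-6.83]
    - [-1,0,0,0,0,0,-6.83]
    - [-1,-30,-18,0,0,0,0]
    - [-1,-30,-18,0,0,0,0]
    - [-1,-30,-18,0,0,0,0]
    - [-1,-30,-18,0,0,0,0]
    - [-1,-30,-18,0,0,0,0]
    - [-1,-30,-18,0,0,0,0]
    - [-1,-30,-18,0,0,0,0]
    - [-1,-30,-18,0,0,0,0]

```text
t: 2.87
eef_pos: [0.2963, -0.3893, 0.2267]
ee_rot: [-3.141, -0.0, -1.431]
force: [-0.1, 0.0, -0.4]
width: 0.088
gripper_force: 0.0
```

>>> servo_tool:
  deltas:
    - [-1,-30,-18,0,0,0,0]
    - [-1,-30,-18,0,0,0,0]
    - [-1,-30,-18,0,0,0,0]
    - [-1,-30,-18,0,0,0,0]
    - [-1,-30,-18,0,0,0,0]
    - [-1,-30,-18,0,0,0,0]
    - [-1,-30,-18,0,0,0,0]
    - [-1,-30,-18,0,0,0,0]
    - [-1,-30,-18,0,0,0,0]
    - [-1,-30,-18,0,0,0,0]
    - [-1,-30,-18,0,0,0,0]
    - [-1,-30,-18,0,0,0,0]
    - [-1,-30,-18,0,0,0,0]
    - [-1,-30,-18,0,0,0,0]
    - [-1,-30,-18,0,0,0,0]
    - [-1,-30,-18,0,0,0,0]
    - [-1,-30,-18,0,0,0,0]
    - [-1,-30,-18,0,0,0,0]
    - [-1,-30,-18,0,0,0,0]
    - [-1,-30,-18,0,0,0,0]

```text
t: 4.53
eef_pos: [0.5689, 0.2555, 0.2267]
ee_rot: [-3.141, 0.0, -1.43]
force: [0.8, 0.2, -0.2]
width: 0.088
gripper_force: 0.0
```

Run:
```python
import plan;plan.go(.596,.322,.06,.14-1.5708)
```

```text
t 4.53 pos [0.5689 0.2555 0.2267] rpy [-3.1413e+00  1.0000e-04 -1.4301e+00] q6 -0.59
 turn [-0.02  0.01  0.04]  then shift in turned tool axes [-62.1 -36.1 166.7]
```

>>> servo_tool:
  deltas:
    - [-1,-15.5,-9,20,0,0,0]
    - [-1,-15.5,-9,20,0,0,0]
    - [-1,-15.5,-9,20,0,0,0]
    - [-1,-15.6,-9.1,20,0,0,0]
    - [-1,0,0,30,0,0,0]
    - [-1,0,0,30,0,0,0]
    - [-1,0,0,26,0,0,0]
    - [-1,0,0,0,0,0,0]
    - [-1,0,0,0,0,0,0]

```text
t: 5.28
eef_pos: [0.595, 0.3196, 0.0595]
ee_rot: [3.139, -0.002, -1.43]
force: [-0.3, 0.8, 0.7]
width: 0.0875
gripper_force: 0.0
```

Run:
```python
import plan,cv2
plan.go(.596,.322,.013,.14-1.5708)
f=plan.grab('scene');cv2.imwrite('pics/s1.png',cv2.resize(f['color'][220:400,230:430,::-1],None,fx=3,fy=3))
```

```text
t 5.28 pos [0.595  0.3196 0.0595] rpy [ 3.1391e+00 -2.1000e-03 -1.4301e+00] q6 -0.64
 turn [ 0.14 -0.12  0.04]  then shift in turned tool axes [-2.2 -1.3 46.5]
```

View pics/s1.png

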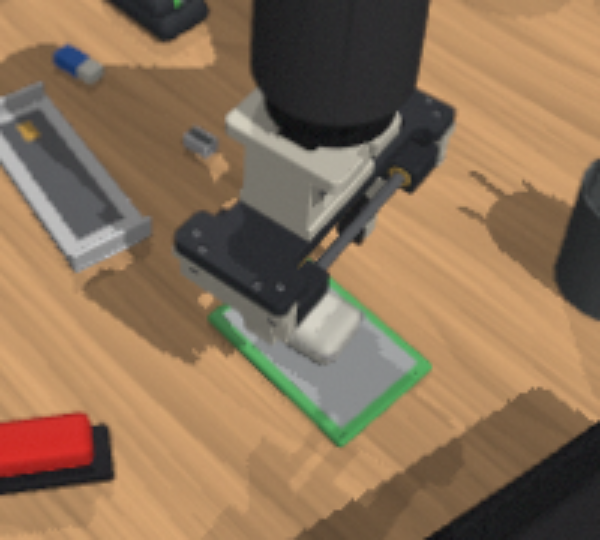

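The gripper straddles the case, which shows at (330,325) in the crop. I'll descend and grip.

>>> servo_tool:
  deltas:
    - [-1,-1,-0.6,12,0,0,0]
    - [-1,-1,-0.6,12,0,0,0]
    - [-1,0,0,12,0,0,0]
    - [-1,0,0,10.5,0,0,0]
    - [-1,0,0,0,0,0,0]
    - [1,0,0,0,0,0,0]
    - [1,0,0,0,0,0,0]
    - [1,0,0,0,0,0,0]
    - [1,0,0,0,0,0,0]
    - [1,0,0,0,0,0,0]
    - [1,0,0,0,0,0,0]
    - [1,0,0,0,0,0,0]
    - [1,0,0,0,0,0,0]
  squeeze: 15

```text
t: 6.42
eef_pos: [0.5965, 0.3225, 0.0143]
ee_rot: [-3.141, 0.0, -1.43]
force: [-1.1, -0.4, 2.0]
width: 0.0461
gripper_force: 14.9
```

Run:
```python
import plan;plan.go(.651,-.117,.12,-.4256-1.5708)
```

```text
t 6.42 pos [0.5965 0.3225 0.0143] rpy [-3.1413e+00  1.0000e-04 -1.4303e+00] q6 -0.64
 turn [-1.000e-02  1.000e-02  3.244e+01]  then shift in turned tool axes [ 377.8 -231.1 -105.7]
```

>>> servo_tool:
  deltas:
    - [1,0,0,-15,0,0,0]
    - [1,0,0,-30,0,0,0]
    - [1,0,0,-30,0,0,0]
    - [1,0,0,-15,0,0,6.49]
    - [1,0,0,0,0,0,6.49]
    - [1,0,0,0,0,0,6.49]
    - [1,0,0,0,0,0,6.49]
    - [1,0,0,0,0,0,6.48]
    - [1,31.5,-19.25,0,0,0,0]
    - [1,31.5,-19.25,0,0,0,0]
    - [1,31.5,-19.25,0,0,0,0]
    - [1,31.5,-19.25,0,0,0,0]
    - [1,31.5,-19.25,0,0,0,0]
    - [1,31.5,-19.25,0,0,0,0]
    - [1,31.5,-19.25,0,0,0,0]
    - [1,31.5,-19.25,0,0,0,0]
    - [1,31.5,-19.25,0,0,0,0]
    - [1,31.5,-19.25,0,0,0,0]
    - [1,31.5,-19.25,0,0,0,0]
    - [1,31.5,-19.25,0,0,0,0]

```text
t: 8.08
eef_pos: [0.6505, -0.119, 0.1041]
ee_rot: [3.142, 0.0, -1.996]
force: [1.6, 0.5, 0.4]
width: 0.0461
gripper_force: 14.9
```

>>> servo_tool:
  deltas:
    - [1,0,0,20,0,0,0]
    - [1,0,0,20,0,0,0]
    - [1,0,0,10,0,0,0]
    - [1,0,0,0,0,0,0]
    - [1,0,0,0,0,0,0]

```text
t: 8.5
eef_pos: [0.6505, -0.117, 0.0538]
ee_rot: [3.141, -0.001, -1.996]
force: [0.1, -0.2, 0.1]
width: 0.0462
gripper_force: 14.9
```

Run:
```python
import plan;plan.go(.651,-.117,.0168,-.4256-1.5708)
f=plan.grab('scene');plan.cv2.imwrite('pics/s2.png',plan.cv2.resize(f['color'][120:300,100:300,::-1],None,fx=3,fy=3))
```

```text
t 8.5 pos [ 0.6505 -0.117   0.0538] rpy [ 3.1405e+00 -9.0000e-04 -1.9958e+00] q6 -0.54
 turn [ 0.06 -0.05  0.03]  then shift in turned tool axes [-0.2 -0.5 37. ]
```

View pics/s2.png

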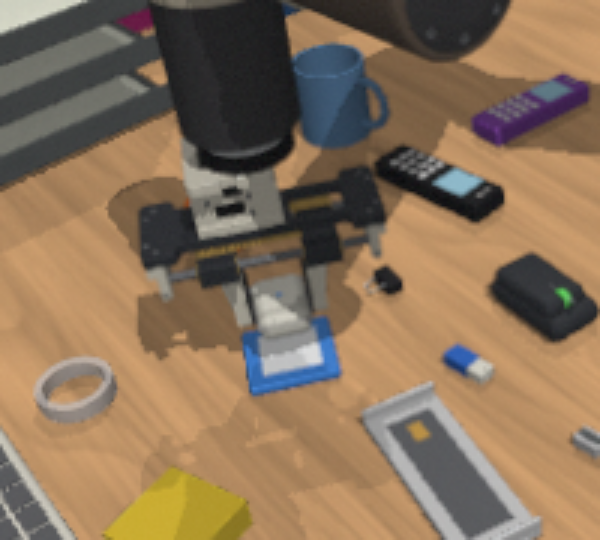

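The case hangs upright above the blue pad, which is at (290,355) in the crop. Next I lower it, release, rise, and take a close check picture on the way to the mouse.

>>> servo_tool:
  deltas:
    - [1,-0.2,-0.5,12,0,0,0]
    - [1,0,0,12,0,0,0]
    - [1,0,0,8,0,0,0]
    - [1,0,0,5,0,0,0]
    - [1,0,0,0,0,0,0]
    - [1,0,0,0,0,0,0]

```text
t: 9.05
eef_pos: [0.6511, -0.1171, 0.0166]
ee_rot: [3.141, -0.0, -1.996]
force: [-0.1, 0.0, -0.4]
width: 0.0463
gripper_force: 14.9
```

>>> servo_tool:
  deltas:
    - [-0.3,0,0,0,0,0,0]
    - [-0.6,0,0,0,0,0,0]
    - [-1,0,0,0,0,0,0]
    - [-1,0,0,0,0,0,0]
    - [-1,0,0,0,0,0,0]
    - [-1,0,0,0,0,0,0]
    - [-1,0,0,-20,0,0,0]
    - [-1,0,0,-30,0,0,0]
    - [-1,0,0,-30,0,0,0]
    - [-1,0,0,-30,0,0,-5.9]
    - [-1,0,0,0,0,0,-5.9]
    - [-1,0,0,0,0,0,-5.9]
    - [-1,0,0,0,0,0,-5.9]

```text
t: 10.13
eef_pos: [0.6515, -0.1172, 0.1281]
ee_rot: [-3.14, 0.0, -1.58]
force: [-0.3, -0.4, -0.3]
width: 0.0876
gripper_force: 0.0
```

Run:
```python
import plan;plan.go(.4403,-.0146,.06,-.014-1.5708)
```

```text
t 10.13 pos [ 0.6515 -0.1172  0.1281] rpy [-3.1399e+00  4.0000e-04 -1.5796e+00] q6 -0.12
 turn [-0.1   0.02  0.3 ]  then shift in turned tool axes [-99.6 212.6  68.1]
```

>>> servo_tool:
  deltas:
    - [-1,-14.2,30.4,0,0,0,0.3]
    - [-1,-14.2,30.4,0,0,0,0]
    - [-1,-14.2,30.4,0,0,0,0]
    - [-1,-14.2,30.4,0,0,0,0]
    - [-1,-14.2,30.4,0,0,0,0]
    - [-1,-14.3,30.3,10,0,0,0]
    - [-1,-14.3,30.3,20,0,0,0]
    - [-1,0,0,20,0,0,0]
    - [-1,0,0,18,0,0,0]
    - [-1,0,0,0,0,0,0]
    - [-1,0,0,0,0,0,0]

```text
t: 11.05
eef_pos: [0.4402, -0.0139, 0.059]
ee_rot: [3.14, -0.001, -1.589]
force: [-0.5, -0.7, 0.2]
width: 0.0878
gripper_force: 0.0
```

Run:
```python
from fit import *
import plan;plan.go(.4403,-.0146,.006,-.014-1.5708)
T=grab('top');S=grab('scene')
for fs,g in(([T],(.651,-.117,-.4256,.01)),([S],(.651,-.117,-.4256))): pass
# dot of the case
d=[]
for f in(T,S):
    c=proj(f,[[.651,-.117,.036]])[0];o=np.round(c).astype(int)-5
    im=f['color'][o[1]:o[1]+11,o[0]:o[0]+11].astype(float);w=np.clip(im[:,:,2]-im[:,:,0]-5,0,None)
    yy,xx=np.mgrid[:11,:11];print('exp',c.round(1),w.max())
    d.append(np.array([(w*xx).sum(),(w*yy).sum()])/w.sum()+o)
print(d,tri(T,d[0],S,d[1]))
cv2.imwrite('pics/c3.png',np.hstack([cv2.resize(T['color'][100:190,270:390,::-1],(390,300)),cv2.resize(S['color'][180:270,140:260,::-1],(390,300))]))
```

```text
t 11.05 pos [ 0.4402 -0.0139  0.059 ] rpy [ 3.1403e+00 -8.0000e-04 -1.5894e+00] q6 -0.44
 turn [ 0.08 -0.05 -0.26]  then shift in turned tool axes [ 0.7 -0.1 53. ]
exp [326.1 137.7] 66.0
exp [194.5 228.9] 53.0
[array([326.57861635, 137.93081761]), array([194.59183673, 228.65306122])] (array([ 0.65032977, -0.11806509,  0.03566201]), np.float64(0.0004056366937019419))
```

View pics/c3.png

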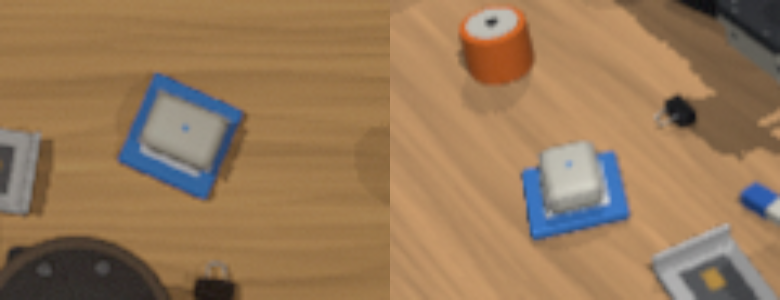

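The case sits flat and centred on the blue pad: its dot triangulates within about 1 mm of the pad's centre, at z=0.036. Now the mouse.

>>> servo_tool:
  deltas:
    - [-1,0.7,0,15,0,0,0]
    - [-1,0,0,15,0,0,0]
    - [-1,0,0,13,0,0,0]
    - [-1,0,0,10,0,0,0]
    - [-1,0,0,0,0,0,0]
    - [1,0,0,0,0,0,0]
    - [1,0,0,0,0,0,0]
    - [1,0,0,0,0,0,0]
    - [1,0,0,0,0,0,0]
    - [1,0,0,0,0,0,0]
    - [1,0,0,0,0,0,0]
    - [1,0,0,0,0,0,0]
    - [1,0,0,0,0,0,0]
  squeeze: 18

```text
t: 12.23
eef_pos: [0.4408, -0.0143, 0.0066]
ee_rot: [-3.141, 0.0, -1.59]
force: [-1.6, 0.2, 5.7]
width: 0.0575
gripper_force: 18.0
```

Run:
```python
from fit import *
import plan;plan.go(.5970,.3327,.12,-.042-1.5708)
```

```text
t 12.23 pos [ 0.4408 -0.0143  0.0066] rpy [-3.1408e+00  2.0000e-04 -1.5896e+00] q6 -0.44
 turn [-0.04  0.01  1.33]  then shift in turned tool axes [-353.3 -141.5 -113.4]
```

>>> servo_tool:
  deltas:
    - [1,0,0,-10,0,0,0]
    - [1,0,0,-20,0,0,0]
    - [1,0,0,-30,0,0,0]
    - [1,0,0,-25,0,0,1.33]
    - [1,-29,-11.5,0,0,0,0]
    - [1,-29,-11.5,0,0,0,0]
    - [1,-29,-11.5,0,0,0,0]
    - [1,0,0,0,0,0,0]

```text
t: 12.9
eef_pos: [0.4817, 0.0749, 0.0918]
ee_rot: [-3.138, 0.001, -1.611]
force: [0.5, 0.0, -0.9]
width: 0.0578
gripper_force: 18.0
```

Run:
```python
from fit import *
import plan
T=grab('top');S=grab('scene')
for fs in([T],[S],[T,S]): print(fit('mouse_pad',fs,(.597,.3327,-.042),3)[:2])
plan.go(.597,.3327,.06,-.042-1.5708)
```

```text
(array([ 0.59681836,  0.33196397, -0.03979213]), np.float64(0.012666935503000687))
(array([ 0.59727609,  0.33319199, -0.03856879]), np.float64(0.0092108923438321))
(array([ 0.59704561,  0.33271772, -0.03706029]), np.float64(0.030764340574479188))
t 13.0 pos [0.4785 0.0718 0.0907] rpy [ 3.1409e+00 -3.0000e-04 -1.6115e+00] q6 -0.6
 turn [ 0.04 -0.02  0.07]  then shift in turned tool axes [-265.6 -107.4   30.7]
```

>>> servo_tool:
  deltas:
    - [1,-29.5,-11.9,0,0,0,0]
    - [1,-29.5,-11.9,0,0,0,0]
    - [1,-29.5,-11.9,0,0,0,0]
    - [1,-29.5,-11.9,0,0,0,0]
    - [1,-29.5,-11.9,0,0,0,0]
    - [1,-29.5,-11.9,0,0,0,0]
    - [1,-29.5,-11.9,0,0,0,0]
    - [1,-29.5,-11.9,0,0,0,0]
    - [1,-29.5,-11.9,10,0,0,0]
    - [1,0,0,20,0,0,0]
    - [1,0,0,20,0,0,0]
    - [1,0,0,0,0,0,0]
    - [1,0,0,0,0,0,0]

```text
t: 14.08
eef_pos: [0.5958, 0.33, 0.0397]
ee_rot: [3.139, -0.003, -1.614]
force: [1.1, 0.6, -0.3]
width: 0.058
gripper_force: 18.0
```

Run:
```python
from fit import *
import plan
plan.go(.597,.3325,.0150,-.039-1.5708)
```

```text
t 14.08 pos [0.5958 0.33   0.0397] rpy [ 3.1388e+00 -2.9000e-03 -1.6137e+00] q6 -0.83
 turn [ 0.16 -0.17 -0.22]  then shift in turned tool axes [-2.5 -1.1 24.7]
```

>>> servo_tool:
  deltas:
    - [1,-1,-0.4,8,0,0,-0.2]
    - [1,-1,-0.4,6,0,0,0]
    - [1,0,0,4,0,0,0]
    - [1,0,0,0,0,0,0]
    - [1,0,0,0,0,0,0]

```text
t: 14.5
eef_pos: [0.5977, 0.3336, 0.0232]
ee_rot: [3.142, -0.0, -1.61]
force: [0.6, -0.0, -0.6]
width: 0.058
gripper_force: 18.0
```

Run:
```python
from fit import *
import plan
plan.go(.597,.3325,.0150,-.039-1.5708)
```

```text
t 14.5 pos [0.5977 0.3336 0.0232] rpy [ 3.1416 -0.     -1.6097] q6 -0.83
 turn [ 0.   -0.    0.01]  then shift in turned tool axes [1.1 0.7 8.2]
```

>>> servo_tool:
  deltas:
    - [1,1,0.6,4,0,0,0]
    - [1,0,0,3,0,0,0]
    - [1,0,0,1,0,0,0]
    - [1,0,0,0,0,0,0]
    - [0.3,0,0,0,0,0,0]
    - [-0.4,0,0,0,0,0,0]
    - [-1,0,0,0,0,0,0]
    - [-1,0,0,0,0,0,0]
    - [-1,0,0,0,0,0,0]
    - [-1,0,0,0,0,0,0]
    - [-1,0,0,0,0,0,0]
    - [-1,0,0,-20,0,0,0]
    - [-1,0,0,-30,0,0,0]
    - [-1,0,0,-30,0,0,0]
    - [-1,0,0,-30,0,0,0]

```text
t: 15.75
eef_pos: [0.5969, 0.3325, 0.1261]
ee_rot: [3.141, -0.001, -1.609]
force: [-0.1, 0.6, -0.9]
width: 0.0876
gripper_force: 0.0
```

Run:
```python
import plan
plan.go(.392,-.2385,.12,.168-1.5708)
```

```text
t 15.75 pos [0.5969 0.3325 0.1261] rpy [ 3.1411e+00 -7.0000e-04 -1.6095e+00] q6 -0.83
 turn [  0.03  -0.03 -11.84]  then shift in turned tool axes [528.7 297.5   6.1]
```

>>> servo_tool:
  deltas:
    - [-1,0,0,0,0,0,-5.92]
    - [-1,0,0,0,0,0,-5.92]
    - [-1,29.4,16.5,0,0,0,0]
    - [-1,29.4,16.5,0,0,0,0]
    - [-1,29.4,16.5,0,0,0,0]
    - [-1,29.4,16.5,0,0,0,0]
    - [-1,29.4,16.5,0,0,0,0]
    - [-1,29.4,16.5,0,0,0,0]
    - [-1,29.4,16.5,0,0,0,0]
    - [-1,29.4,16.5,0,0,0,0]
    - [-1,29.4,16.5,0,0,0,0]
    - [-1,29.4,16.5,0,0,0,0]
    - [-1,29.4,16.5,0,0,0,0]
    - [-1,29.4,16.5,0,0,0,0]
    - [-1,29.4,16.5,0,0,0,0]
    - [-1,29.4,16.5,0,0,0,0]
    - [-1,29.4,16.5,0,0,0,0]
    - [-1,29.4,16.5,0,0,0,0]
    - [-1,29.3,16.5,0,0,0,0]
    - [-1,29.3,16.5,0,0,0,0]

```text
t: 17.42
eef_pos: [0.3919, -0.2398, 0.1255]
ee_rot: [-3.141, -0.0, -1.403]
force: [1.6, 0.3, -0.2]
width: 0.088
gripper_force: 0.0
```

>>> servo_tool:
  deltas:
    - [-1,0,0,25,0,0,0]
    - [-1,0,0,25,0,0,0]
    - [-1,0,0,16,0,0,0]
    - [-1,0,0,0,0,0,0]
    - [-1,0,0,0,0,0,0]

```text
t: 17.83
eef_pos: [0.3922, -0.2386, 0.0589]
ee_rot: [3.14, 0.0, -1.403]
force: [0.5, 0.6, -0.3]
width: 0.0876
gripper_force: 0.0
```

Run:
```python
from fit import *
import plan
plan.go(.392,-.2385,.006,.168-1.5708)
T=grab('top');S=grab('scene');v=[]
for fs in([T],[S],[T,S]): r=fit('mouse',fs,(.597,.3325,-.039,.008)[:4 if len(fs)>1 else 3] if len(fs)>1 else (.597,.3325,-.039,.008),2);print(r[:2])
print(fit('mouse_pad',[T],(.597,.3325,-.039),2)[:2])
t=r[2]+[cv2.resize(T['color'][180:300,300:460,::-1],None,fx=5,fy=5),cv2.resize(S['color'][110:230,170:330,::-1],None,fx=5,fy=5)]
cv2.imwrite('pics/c4.png',np.vstack([np.hstack([cv2.resize(a,(400,300)) for a in t[:2]]),np.hstack([cv2.resize(a,(400,300)) for a in t[2:]])]))
```

```text
t 17.83 pos [ 0.3922 -0.2386  0.0589] rpy [ 3.1398e+00  3.0000e-04 -1.4029e+00] q6 0.28
 turn [ 0.1   0.02 -0.01]  then shift in turned tool axes [-0.1  0.2 52.9]
(array([ 0.58584839,  0.3122004 , -0.0397788 ,  0.06117745]), np.float64(0.05340223944875111))
(array([ 0.60011042,  0.33445073, -0.02995261,  0.00703231]), np.float64(0.053072114252831426))
(array([ 0.59752432,  0.33190313, -0.03843907,  0.0026062 ]), np.float64(0.17406344673527485))
(array([ 0.59656045,  0.33147877, -0.0410381 ]), np.float64(0.039752230871463845))
```

View pics/c4.png

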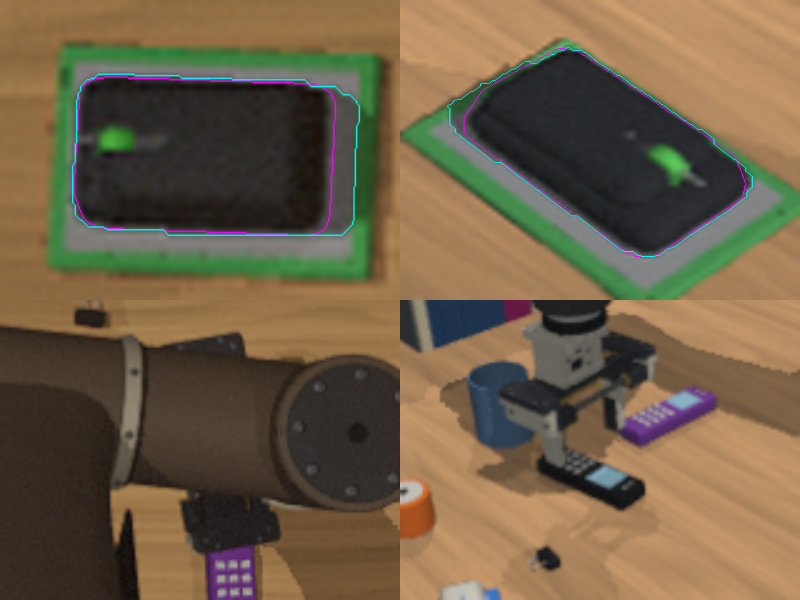

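The mouse is flat on its pad and centred to about 1 mm; the fit differs from the pad fit by no more than 1 mm. The bottom-right crop shows the open fingers over the black handset at (590,480), clear of the mug and the purple handset. I'll descend and grip.

>>> servo_tool:
  deltas:
    - [-1,0,0,15,0,0,0]
    - [-1,0,0,15,0,0,0]
    - [-1,0,0,13,0,0,0]
    - [-1,0,0,9,0,0,0]
    - [-1,0,0,0,0,0,0]
    - [1,0,0,0,0,0,0]
    - [1,0,0,0,0,0,0]
    - [1,0,0,0,0,0,0]
    - [1,0,0,0,0,0,0]
    - [1,0,0,0,0,0,0]
    - [1,0,0,0,0,0,0]
    - [1,0,0,0,0,0,0]
    - [1,0,0,0,0,0,0]
    - [1,0,0,-5,0,0,0]
    - [1,0,0,-15,0,0,0]
    - [1,0,0,-30,0,0,0]
    - [1,0,0,-30,0,0,0]
    - [1,0,0,-20,0,0,0]
  squeeze: 20

```text
t: 19.43
eef_pos: [0.393, -0.2387, 0.1096]
ee_rot: [-3.14, -0.001, -1.403]
force: [1.7, 0.1, -1.2]
width: 0.0478
gripper_force: 20.0
```

Run:
```python
from fit import *
import plan
plan.go(.6347,.0907,.1,-.171-1.5708)
T=grab('top');S=grab('scene')
for fs in([T],[S],[T,S]): print(fit('cradle',fs,(.6347,.0907,-.171),3)[:2])
```

```text
t 19.43 pos [ 0.393  -0.2387  0.1096] rpy [-3.1403e+00 -8.0000e-04 -1.4026e+00] q6 0.28
 turn [-0.08 -0.03 19.43]  then shift in turned tool axes [-365.7 -182.1    9.6]
(array([ 0.63439334,  0.0903546 , -0.17217531]), np.float64(0.07648355603545243))
(array([ 0.63517289,  0.09108246, -0.17567246]), np.float64(0.0720718842513447))
(array([ 0.63512631,  0.09071729, -0.17098492]), np.float64(0.15218732899205123))
```

>>> servo_tool:
  deltas:
    - [1,0,0,0,0,0,6.5]
    - [1,0,0,0,0,0,6.5]
    - [1,0,0,0,0,0,6.48]
    - [1,-28.1,-14,0,0,0,0]
    - [1,-28.1,-14,0,0,0,0]
    - [1,-28.1,-14,0,0,0,0]
    - [1,-28.1,-14,0,0,0,0]
    - [1,-28.1,-14,0,0,0,0]
    - [1,-28.1,-14,0,0,0,0]
    - [1,-28.1,-14,0,0,0,0]
    - [1,-28.1,-14,0,0,0,0]
    - [1,-28.1,-14,0,0,0,0]
    - [1,-28.1,-14,0,0,0,0]
    - [1,-28.1,-14,0,0,0,0]
    - [1,-28.1,-14,0,0,0,0]
    - [1,-28.1,-14,10,0,0,0]
    - [1,0,0,25,0,0,0]
    - [1,0,0,20,0,0,0]
    - [1,0,0,0,0,0,0]
    - [1,0,0,0,0,0,0]

```text
t: 21.2
eef_pos: [0.6331, 0.0897, 0.0503]
ee_rot: [3.138, -0.003, -1.743]
force: [-0.1, -0.2, 0.1]
width: 0.0478
gripper_force: 20.0
```

Run:
```python
from fit import *
import plan
plan.go(.635,.0907,.0175,-.172-1.5708)
S=grab('scene');cv2.imwrite('pics/s5.png',cv2.resize(S['color'][180:330,160:360,::-1],None,fx=4,fy=4))
```

```text
t 21.2 pos [0.6331 0.0897 0.0503] rpy [ 3.1379e+00 -2.5000e-03 -1.7428e+00] q6 -0.62
 turn [ 0.21 -0.15 -0.  ]  then shift in turned tool axes [-1.3 -1.7 32.8]
```

View pics/s5.png

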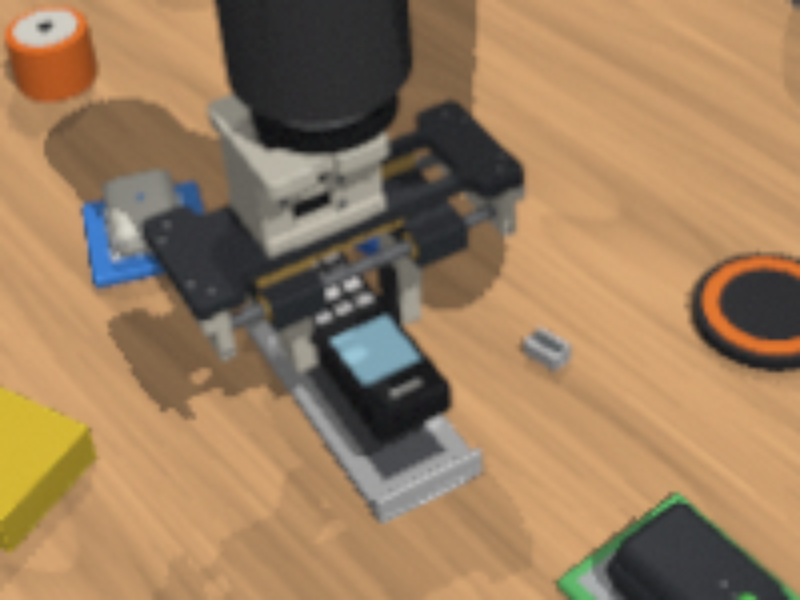

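The handset hangs level above the cradle, whose near lip is at (430,485), and lies along it.

>>> servo_tool:
  deltas:
    - [1,-0.7,-0.8,9,0,0,0]
    - [1,0,0,8,0,0,0]
    - [1,0,0,5,0,0,0]
    - [1,0,0,0,0,0,0]
    - [1,0,0,0,0,0,0]

```text
t: 21.67
eef_pos: [0.6352, 0.0906, 0.0299]
ee_rot: [3.141, -0.0, -1.743]
force: [0.2, 0.3, -0.9]
width: 0.0477
gripper_force: 20.0
```

Run:
```python
from fit import *
import plan
plan.go(.635,.0907,.0175,-.172-1.5708)
```

```text
t 21.67 pos [0.6352 0.0906 0.0299] rpy [ 3.1412e+00 -3.0000e-04 -1.7431e+00] q6 -0.62
 turn [ 0.02 -0.02 -0.02]  then shift in turned tool axes [-0.1  0.2 12.4]
```

>>> servo_tool:
  deltas:
    - [1,0,0,6,0,0,0]
    - [1,0,0,4,0,0,0]
    - [1,0,0,2,0,0,0]
    - [1,0,0,0,0,0,0]
    - [1,0,0,0,0,0,0]

```text
t: 22.08
eef_pos: [0.6354, 0.0908, 0.0179]
ee_rot: [3.141, -0.0, -1.743]
force: [-0.1, -0.1, -0.2]
width: 0.0478
gripper_force: 20.0
```

>>> servo_tool:
  deltas:
    - [0.3,0,0,0,0,0,0]
    - [-0.4,0,0,0,0,0,0]
    - [-1,0,0,0,0,0,0]
    - [-1,0,0,0,0,0,0]
    - [-1,0,0,0,0,0,0]
    - [-1,0,0,0,0,0,0]
    - [-1,0,0,-20,0,0,0]
    - [-1,0,0,-30,0,0,0]
    - [-1,0,0,-30,0,0,0]
    - [-1,0,0,-30,0,0,0]
    - [-1,0,0,0,0,0,-5]
    - [-1,0,0,0,0,0,-5]

```text
t: 23.08
eef_pos: [0.6368, 0.0913, 0.131]
ee_rot: [-3.137, 0.002, -1.564]
force: [-0.5, 0.5, -1.4]
width: 0.0878
gripper_force: 0.0
```

Run:
```python
import plan
plan.go(.6063,-.3232,.12,-1.5708)
```

```text
t 23.08 pos [0.6368 0.0913 0.131 ] rpy [-3.1370e+00  1.8000e-03 -1.5644e+00] q6 -0.44
 turn [-0.26  0.11  0.36]  then shift in turned tool axes [414.5  30.5  11. ]
```

>>> servo_tool:
  deltas:
    - [-1,31.9,2.3,0,0,0,0]
    - [-1,31.9,2.3,0,0,0,0]
    - [-1,31.9,2.3,0,0,0,0]
    - [-1,31.9,2.3,0,0,0,0]
    - [-1,31.9,2.3,0,0,0,0]
    - [-1,31.9,2.3,0,0,0,0]
    - [-1,31.9,2.3,0,0,0,0]
    - [-1,31.9,2.3,0,0,0,0]
    - [-1,31.9,2.3,0,0,0,0]
    - [-1,31.9,2.3,0,0,0,0]
    - [-1,31.9,2.3,0,0,0,0]
    - [-1,31.9,2.3,0,0,0,0]
    - [-1,31.9,2.3,0,0,0,0]
    - [-1,0,0,20,0,0,0]
    - [-1,0,0,25,0,0,0]
    - [-1,0,0,0,0,0,0]
    - [-1,0,0,0,0,0,0]

```text
t: 24.5
eef_pos: [0.6054, -0.3239, 0.0819]
ee_rot: [3.138, 0.001, -1.569]
force: [-0.2, 0.2, -0.2]
width: 0.0874
gripper_force: 0.0
```

Run:
```python
from fit import *
import plan
plan.go(.6063,-.3232,.018,-1.5708)
T=grab('top');S=grab('scene')
a=[]
for fs in([T],[S],[T,S]): r=fit('handset',fs,(.635,.0907,-.172,.01),2);print(r[:2])
t=r[2]+[cv2.resize(T['color'][110:200,350:470,::-1],None,fx=5,fy=5),cv2.resize(S['color'][140:260,120:280,::-1],None,fx=5,fy=5)]
t=[cv2.resize(x,(400,300)) for x in t]
cv2.imwrite('pics/c6.png',np.vstack([np.hstack(t[:2]),np.hstack(t[2:])]))
```

```text
t 24.5 pos [ 0.6054 -0.3239  0.0819] rpy [ 3.1382e+00  7.0000e-04 -1.5686e+00] q6 0.21
 turn [0.19 0.04 0.12]  then shift in turned tool axes [-0.7 -0.9 63.9]
(array([ 0.6349527 ,  0.09151115, -0.16844853,  0.01215954]), np.float64(0.12284660860720875))
(array([ 0.63660538,  0.09225167, -0.16229614,  0.00829645]), np.float64(0.0664252329216578))
(array([ 0.63605696,  0.09160883, -0.16605154,  0.00722964]), np.float64(0.15447555010830638))
```

View pics/c6.png

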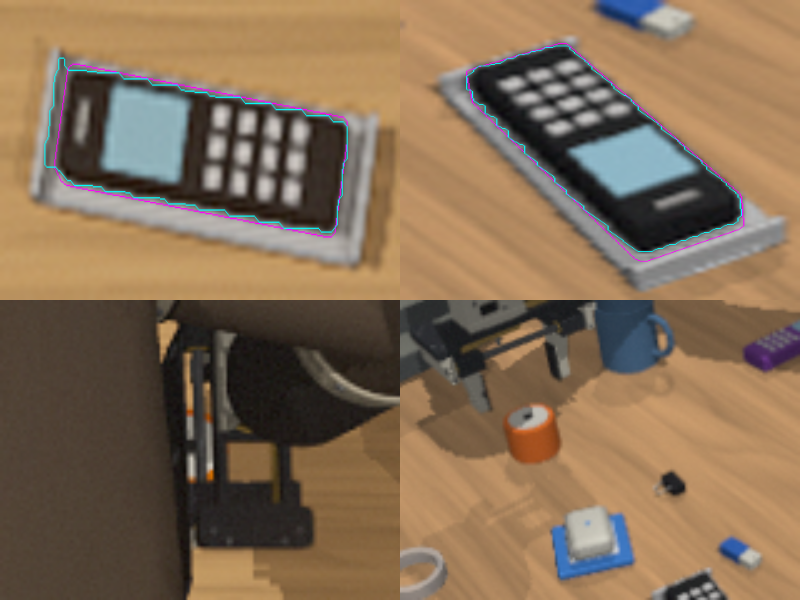

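The handset lies flat between the lips: its magenta outline sits inside the cradle in both top crops, centred to about 1 mm. In the bottom-right crop the fingers are above the speaker at (532,430), slightly off by eye, so I check that numerically before descending.

Run:
```python
from fit import *
S=grab('scene');T0=pickle.load(open('top.pkl','rb'));S0=pickle.load(open('scene.pkl','rb'))
for nm,fs in(('S now',[S]),('S0',[S0]),('T0',[T0])): print(nm,fit('speaker',fs,(.6063,-.3232,0),3)[:2])
# grille centre (light grey top) triangulated from first pair
d=[]
for f in(T0,S0,S):
    c=proj(f,[[.6063,-.3232,.048]])[0];o=np.round(c).astype(int)-14
    im=f['color'][o[1]:o[1]+29,o[0]:o[0]+29,::-1];h=cv2.cvtColor(np.ascontiguousarray(im),cv2.COLOR_BGR2HSV)
    m=((h[:,:,1]<60)&(h[:,:,2]>70)).astype(np.uint8);n,l,s,ce=cv2.connectedComponentsWithStats(m);k=1+s[1:,4].argmax()
    hu=cv2.convexHull(np.argwhere(l==k)[:,::-1].astype(np.int32));e=cv2.minEnclosingCircle(hu)
    M=cv2.moments(hu);q=np.array([M['m10'],M['m01']])/M['m00']+o;d.append(q);print(c.round(1),q.round(1),s[k,4])
print(tri(T0,d[0],S0,d[1]))
```

```text
S now (array([ 0.60673213, -0.32243788, -0.00075568]), np.float64(0.07341728775807421))
S0 (array([ 0.60703868, -0.3218769 , -0.05656801]), np.float64(0.06958117804104791))
T0 (array([ 0.60638524, -0.32322428,  0.04833006]), np.float64(0.041747170852884374))
[406.7 153.6] [406.6 153.6] 245
[170.8 186.3] [171.  186.5] 97
[170.8 186.3] [171.  186.5] 97
(array([ 0.60619119, -0.32295025,  0.04736844]), np.float64(0.0005505840886678035))
```

Every estimate agrees on (0.6063, -0.323), with the top at 47 mm, so it's safe to descend and grip.

>>> servo_tool:
  deltas:
    - [-1,-0.5,-0.5,16,0,0,0]
    - [-1,0,0,18,0,0,0]
    - [-1,0,0,18,0,0,0]
    - [-1,0,0,12,0,0,0]
    - [-1,0,0,0,0,0,0]
    - [1,0,0,0,0,0,0]
    - [1,0,0,0,0,0,0]
    - [1,0,0,0,0,0,0]
    - [1,0,0,0,0,0,0]
    - [1,0,0,0,0,0,0]
    - [1,0,0,0,0,0,0]
    - [1,0,0,0,0,0,0]
  squeeze: 20

```text
t: 25.65
eef_pos: [0.6075, -0.3236, 0.0201]
ee_rot: [-3.14, -0.0, -1.568]
force: [-1.2, 1.1, 6.1]
width: 0.0615
gripper_force: 20.0
```

>>> servo_tool:
  deltas:
    - [1,0,0,0,0,0,0]
    - [1,0,0,-10,0,0,0]
    - [1,0,0,-25,0,0,0]
    - [1,0,0,-30,0,0,0]
    - [1,0,0,-30,0,0,0]
    - [1,0,0,-10,0,0,0]
    - [1,0,0,0,0,0,0]

```text
t: 26.23
eef_pos: [0.6089, -0.3241, 0.1283]
ee_rot: [-3.136, -0.002, -1.568]
force: [-0.2, -0.8, -1.3]
width: 0.0611
gripper_force: 20.0
```

Run:
```python
from fit import *
import plan
plan.go(.4037,.2114,.12,-1.5708)
T=grab('top');S=grab('scene')
for fs in([T],[S],[T,S]): print(fit('speaker_dock',fs,(.4037,.2114,0),3)[:2])
```

```text
t 26.23 pos [ 0.6089 -0.3241  0.1283] rpy [-3.1356e+00 -1.9000e-03 -1.5681e+00] q6 0.21
 turn [-0.34 -0.11  0.16]  then shift in turned tool axes [-535.5  205.2    8.3]
(array([0.40383256, 0.21145486, 0.13332669]), np.float64(0.02169213566902717))
(array([0.40331576, 0.21227381, 0.02085593]), np.float64(0.03747291498491734))
(array([ 0.40358034,  0.21174114, -0.00415648]), np.float64(0.06505847308525337))
```

>>> servo_tool:
  deltas:
    - [1,-29.75,11.4,0,0,0,0]
    - [1,-29.75,11.4,0,0,0,0]
    - [1,-29.75,11.4,0,0,0,0]
    - [1,-29.75,11.4,0,0,0,0]
    - [1,-29.75,11.4,0,0,0,0]
    - [1,-29.75,11.4,0,0,0,0]
    - [1,-29.75,11.4,0,0,0,0]
    - [1,-29.75,11.4,0,0,0,0]
    - [1,-29.75,11.4,0,0,0,0]
    - [1,-29.75,11.4,0,0,0,0]
    - [1,-29.75,11.4,0,0,0,0]
    - [1,-29.75,11.4,0,0,0,0]
    - [1,-29.75,11.4,0,0,0,0]
    - [1,-29.75,11.4,0,0,0,0]
    - [1,-29.75,11.4,0,0,0,0]
    - [1,-29.75,11.4,0,0,0,0]
    - [1,-29.75,11.4,0,0,0,0]
    - [1,-29.75,11.4,0,0,0,0]
    - [1,0,0,0,0,0,0]
    - [1,0,0,20,0,0,0]

```text
t: 28.0
eef_pos: [0.401, 0.2142, 0.1054]
ee_rot: [-3.139, 0.002, -1.564]
force: [0.5, 0.1, -1.4]
width: 0.0613
gripper_force: 20.0
```

>>> servo_tool:
  deltas:
    - [1,0,0,25,0,0,0]
    - [1,0,0,20,0,0,0]
    - [1,0,0,10,0,0,0]
    - [1,0,0,0,0,0,0]
    - [1,0,0,0,0,0,0]

```text
t: 28.42
eef_pos: [0.3998, 0.2104, 0.048]
ee_rot: [3.139, -0.003, -1.568]
force: [0.2, -1.2, -1.2]
width: 0.0612
gripper_force: 20.0
```

Run:
```python
from fit import *
import plan
plan.go(.4037,.2113,.0305,-1.5708)
```

```text
t 28.42 pos [0.3998 0.2104 0.048 ] rpy [ 3.1394e+00 -2.9000e-03 -1.5685e+00] q6 -0.92
 turn [ 0.13 -0.16  0.13]  then shift in turned tool axes [-0.9 -3.9 17.5]
```

>>> servo_tool:
  deltas:
    - [1,-0.5,-2,5,0,0,0]
    - [1,0,-1,3,0,0,0]
    - [1,0,0,0,0,0,0]
    - [1,0,0,0,0,0,0]
    - [1,0,0,0,0,0,0]

```text
t: 28.83
eef_pos: [0.4037, 0.2122, 0.0414]
ee_rot: [-3.141, 0.0, -1.568]
force: [0.2, -0.8, -1.0]
width: 0.0611
gripper_force: 20.0
```

Run:
```python
from fit import *
import plan
plan.go(.4037,.2113,.0305,-1.5708)
```

```text
t 28.83 pos [0.4037 0.2122 0.0414] rpy [-3.1412e+00  5.0000e-04 -1.5685e+00] q6 -0.92
 turn [-0.02  0.03  0.13]  then shift in turned tool axes [ 0.9 -0.  10.9]
```

>>> servo_tool:
  deltas:
    - [1,0.8,0,5,0,0,0]
    - [1,0,0,4,0,0,0]
    - [1,0,0,1.5,0,0,0]
    - [1,0,0,0,0,0,0]
    - [1,0,0,0,0,0,0]

```text
t: 29.25
eef_pos: [0.4034, 0.2112, 0.0304]
ee_rot: [3.141, -0.0, -1.568]
force: [0.4, -0.2, -0.9]
width: 0.0613
gripper_force: 20.0
```

>>> servo_tool:
  deltas:
    - [0.2,0,0,0,0,0,0]
    - [-0.4,0,0,0,0,0,0]
    - [-1,0,0,0,0,0,0]
    - [-1,0,0,0,0,0,0]
    - [-1,0,0,0,0,0,0]
    - [-1,0,0,0,0,0,0]
    - [-1,0,0,-20,0,0,0]
    - [-1,0,0,-35,0,0,0]
    - [-1,0,0,-35,0,0,0]
    - [-1,0,0,-35,0,0,0]
    - [-1,0,0,-35,0,0,0]
    - [-1,30,0,0,0,0,0]
    - [-1,30,0,0,0,0,0]
    - [-1,30,0,0,0,0,0]
    - [-1,30,0,0,0,0,0]
    - [-1,30,0,0,0,0,0]
    - [-1,30,0,0,0,0,0]
    - [-1,30,0,0,0,0,0]
    - [-1,30,0,0,0,0,0]
    - [-1,30,0,0,0,0,0]

```text
t: 30.92
eef_pos: [0.4039, -0.0601, 0.1909]
ee_rot: [-3.141, 0.0, -1.568]
force: [1.1, 0.2, -0.0]
width: 0.0877
gripper_force: 0.0
```

>>> servo_tool:
  deltas:
    - [-1,30,0,0,0,0,0]
    - [-1,30,0,0,0,0,0]
    - [-1,30,0,0,0,0,0]
    - [-1,30,0,0,0,0,0]
    - [-1,0,0,0,0,0,0]
    - [-1,0,0,0,0,0,0]

```text
t: 31.42
eef_pos: [0.404, -0.1801, 0.1903]
ee_rot: [3.141, 0.0, -1.572]
force: [-0.7, 0.7, -0.1]
width: 0.0878
gripper_force: 0.0
```

Run:
```python
from fit import *
T=grab('top');S=grab('scene')
for n,p in(('speaker',(.4037,.2115,0,.01)),('mouse',(.597,.3325,-.039,.008)),('handset',(.635,.0907,-.172,.01))):
    print(n,fit(n,[T,S],p,2)[:2])
f=np.hstack([cv2.resize(T['color'][110:290,60:470,::-1],(400,176)),cv2.resize(S['color'][130:370,150:470,::-1],(400,300))[:0].reshape(0,400,3)]) if 0 else None
a=cv2.resize(T['color'][100:290,70:480,::-1],(780,361));b=cv2.resize(S['color'][130:380,120:480,::-1],(340,236))
c=cv2.resize(S['color'][210:370,290:470,::-1],(265,236))
im=np.zeros((597,780,3),np.uint8);im[:361]=a;im[361:,:340]=b;im[361:,340:605]=c
cv2.imwrite('pics/fin.png',im);print(arm.get_state()['eef_pos'],arm.get_state()['t'])
```

```text
speaker (array([0.40655815, 0.21438515, 0.07737501, 0.00086204]), np.float64(0.5281040599132834))
mouse (array([ 0.59700324,  0.33234721, -0.04250883,  0.00210284]), np.float64(0.1474678738468832))
handset (array([ 0.6356919 ,  0.09008178, -0.16072427,  0.00625954]), np.float64(0.18860197349535712))
[ 0.40428059 -0.17865683  0.19047969] 31.5167
```

View pics/fin.png

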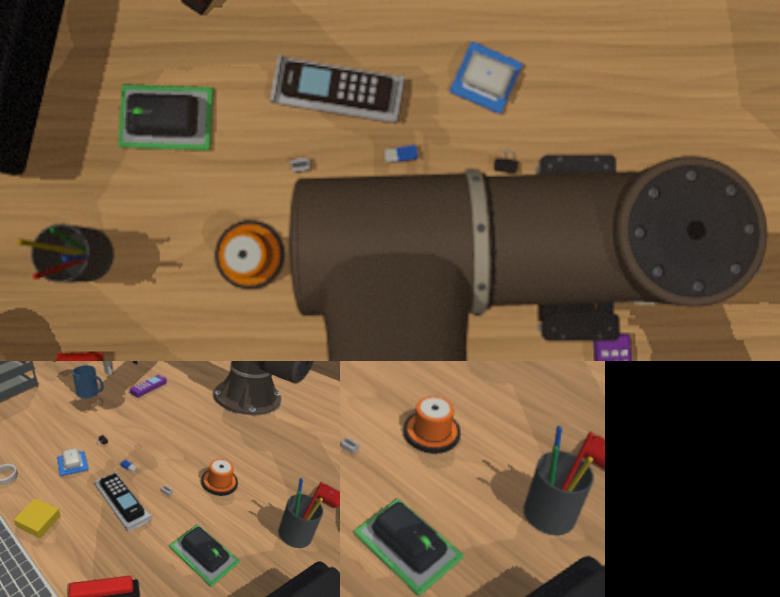

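All four devices are on their chargers and the mug and pen cup are still standing. The speaker fit failed because it is orange on an orange ring, so I check its centre by triangulating the grille, then hand in.

Run:
```python
from fit import *
T=grab('top');S=grab('scene');d=[]
for f in(T,S):
    c=proj(f,[[.4037,.2115,.058]])[0];o=np.round(c).astype(int)-14
    h=cv2.cvtColor(np.ascontiguousarray(f['color'][o[1]:o[1]+29,o[0]:o[0]+29,::-1]),cv2.COLOR_BGR2HSV)
    m=((h[:,:,1]<60)&(h[:,:,2]>70)).astype(np.uint8);n,l,s,ce=cv2.connectedComponentsWithStats(m);k=1+s[1:,4].argmax()
    M=cv2.moments(cv2.convexHull(np.argwhere(l==k)[:,::-1].astype(np.int32)))
    d.append(np.array([M['m10'],M['m01']])/M['m00']+o);print(c,d[-1])
p,e=tri(T,d[0],S,d[1]);print(p,e)
if np.hypot(*(p[:2]-[.4037,.2115]))<.003 and abs(p[2]-.058)<.004: print(arm.job_done())
```

```text
[197.34130911 233.2164749 ] [197.14218645 233.48356808]
[353.52330969 241.05354044] [354.01333333 241.25619048]
[0.40293653 0.21224562 0.05734668] 0.0003408309934241274
the job is handed in; nothing more can be done
None
```

All four devices are flat, upright and released on their own chargers, each centred to about 1 mm by camera measurement; the mug and pen cup were left standing, and the job was handed in at about 32 s (verdict not shown).

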